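Hold a test probe on a salvaged battery pack

TASK

Check a salvaged battery pack: take the one lying with its gold contact disc up and set it down gently, not dropped, in the tester's pocket so that it is fully seated, contact still up (either way round). Then take the red test probe out of its stand and hold it upright with its spring tip on the gold disc, pressing lightly so that the tip is pushed in about halfway, and finish still holding it there. The second pack, the laptop, the tools and the rest of the clutter stay where they are.

Things in the scene. Friction and masses are not known exactly. Their poses are not given: they have to be found in the camera images.
- pack: The battery pack to test: grey block 60 x 36 x 22 mm (x, y, z), blue band round its sides, 120 g (varies), gold contact disc and black label on its top. Origin: centre of its underside; z up out of the face with the disc. It fits its pocket either way round.
- pack_contact (a point): Centre of the gold disc (16 mm across, flush) on the pack's top face, 14 mm from the middle of the pack towards its +x end, 22 mm above its underside.
- twin: A second pack of the same size and make, lying with its contact face down, so that its top is plain grey; not to be used. Origin: centre of its underside, z up.
- tester: Battery tester, fixed to the table: green plate 120 x 100 x 20 mm (x, y, z) with the pocket in its middle; beyond the plate's +x edge (x 60 to 120 mm) a white housing 36 mm high with a 6 mm black knob on it. Origin: under the centre of the pocket, on the table; z up, x along the pocket's length.
- pocket (a point): Centre of the pocket's floor, 12 mm above the table; axes as the tester's. The pocket is 64 x 40 mm (x, y), 8 mm deep, its mouth bevelled by 2 mm; a seated pack stands 14 mm proud of the plate with its top 34 mm above the table.
- stand: Probe stand, fixed to the table: aluminium block 70 x 70 x 80 mm on a 90 x 90 x 6 mm black foot, with a 19 mm hole, 72 mm deep, in its top centre. Origin: centre of its underside, z up.
- probe: Test probe upright in the stand, about 100 g: red square handle 22 x 22 mm, 6 to 71 mm above the origin; black collar 32 mm across, 6 mm thick, resting on the stand's top; below it a steel barrel 16 mm across, 45 mm long, then the thin brass spring tip. Lift straight up 70 mm to clear. Origin: centre of the collar's underside; z up along the probe, x and y square to the handle's faces.
- tip (a point): End of the probe's spring tip (a brass rod 6 mm across), on the probe's axis, 67 mm below the probe's origin when not pressed.
- plunger (a joint): How far the spring tip is pushed into the barrel: 0 out, 0.012 m fully in. Pressing it takes about 1.2 N at first, 3 N at halfway (0.006) and 4.8 N fully in; beyond that the probe is rigid.
- laptop: Bystander: opened laptop base 230 x 330 x 17 mm, 1.1 kg; origin on the table under the middle of its near long edge, the base lying 0 to 230 mm along x from it.
- driver: Bystander: grey and black cordless screwdriver lying down, 235 mm long and 45 mm thick; x along it, towards the bit.
- pliers: Bystander: red-handled pliers 160 mm long, 12 mm thick, lying along their x.
- bowl: Bystander: small steel screw bowl 80 mm across, 30 mm high; origin under its centre.
- heatsink: Bystander: finned aluminium heat sink 50 x 50 x 30 mm; origin under its centre.
There are look-alikes about, which are no part of the job. There is more than one size of the probe; the one meant has the size given above. What is shaped like the pack but green is not meant.

How it is judged:
By the outcome, as a careful person would: the job done as asked, in the order asked, and still so for the second after the job is handed in, while the arm keeps its last pose, push and grip.
It also fails if it takes over 53 s, if anything falls off the work surface, if the arm or the gripper's body presses on something with over 40 N, if the wrist force passes 120 N, or if a joint passes its speed limit or range.

ROBOT

A 6-joint arm with a two-finger parallel gripper is mounted at the origin on the work surface. World frame = base frame: x ahead of the robot, y to its left, z up, the work surface at z = 0. Lengths are in mm, angles in degrees, forces in N, time in s.
With the tool pointing down it reaches from about 300 to 850 mm from the base axis. Payload 4.2 kg.
Tool frame: the origin (TCP) lies between the finger pads; the fingertips stand 14 mm ahead of it and the grasp point (between the pads) lies 5 mm behind it; z points along the fingers, y is the line along which they close (so a half turn about z gives the same grasp; the last joint's range is limited). The gripper opens to 91 mm and grips with 3 to 60 N. Pads are 32 mm wide; open, the fingers measure 118 mm over their backs; the gripper's body (76 mm by 178 mm) begins 60 mm behind the grasp point.
Start: joints at [-75.287, 18.312, 89.639, -0, 72.044, -1.146], TCP at [157.138, -553.127, 227.976] pointing down, gripper open.
Joint ranges: [-177.97, 177.97], [-48.28, 115.42], [12.27, 149.76], [-77.06, 257.06], [2.81, 150.46], [-146.56, 146.56]. Speed limits (degrees/s): [147.25, 147.25, 180, 180, 180, 180].

INTERFACE

Orientations are given as [roll, pitch, yaw] about the fixed x, y, z axes, in that order (R = Rz(yaw) Ry(pitch) Rx(roll)).
In Python, from workcell import * gives the robot as it stands. The module is installed in compiled form; this text tells all that it offers.
- The arm moves only by the tool send_rows, never from a script. Its argument "deltas" is a list of rows, each a list of 2 entries, a list of its own where there are three numbers: the shift along the tool's x, y, z normalised to -1 to 1, where 1 is 0.5 m, then the turn, a rotation vector about the tool's x, y, z normalised to -1 to 1, where 1 is 0.5 rad. A call has 1 to 10 rows; each row shifts and turns the commanded pose from where the row before left it, along the tool's axes as they then stand; what a row does not reach is not made up. A row lasts 1/10 s, in which the tool goes at most 50 mm and 8.59 degrees, less where a joint would pass 70% of its speed; a pose out of reach is approached as far as the arm can. A call with a number of a shift or a turn outside -1 to 1 is refused whole. A call with a gripper value outside its range is refused whole. "grip" is the closure, from 0 (fully open) to 1 (shut), set as the call begins (left out, the last holds). The fingers move at their own pace and stop on an object; "grip_force" is the grip in N (left out, the last holds). Time passes only in rows, so rows that do not move let the fingers close. It gives the time, the measured TCP pose, the force, the opening and the grip force at its end, in the units of the state.
- state(): the state, without advancing time (a new reading comes with each control period).
- grab_frame(name): name is "side" or "top"; returns the picture (420x560x3 uint8, red, green, blue); there is no depth.
- calibration(name): a dict with "mtx" (3x3 intrinsics, pixels), "R" (3x3) and "t" (3): a world point X has camera coordinates R X + t. Camera axes: x right, y down, z forward; pixel columns grow to the right and rows downward; lengths in mm; the calibration is good to about 2 mm. A picture is of the moment at which its call begins. calibration takes no time and is no camera call.
- job_done(): hands the job in; it is judged then, once.
Trained networks look in the newest picture that a camera, given by its name, has taken for a name from the list of things; names that differ only in an ending like _2 or _b are one class to them, and where a whole thing is asked for, a point or a joint stands for the part that bears it (a point fixed in the world has none). Each returns a list of dicts, best first, with "p" (0 to 1); they miss things now and then, are a little off and sometimes report something else, mostly with a low value. They report only what shows in the picture. A call takes as long as a camera call. They do not tell look-alikes from the thing itself.
- trace(camera, label): "pixels" (420x560 bool, what is visible of it) and "bbox" ([left, top, width, height] in pixels, round what is visible of it).
The state is a dict: "time_s": time; "qpos": joint angles; "qvel": joint speeds; "effort": joint torques, N m; "ee_pos": TCP position; "ee_rot": TCP orientation; "force": force on the tool from outside, world axes, zero at the start; "torque": the same for the moment, N m; "gripper_width": finger opening in mm; "gripper_force": force on a finger pad.
Only numpy, scipy, OpenCV 4.12 (cv2) and the standard library are available. Lean on these libraries where they do the work, as an engineer would, in place of code of your own. Each camera call takes 0.05 s, during which the arm holds its last target. There are 200 camera calls.

## Working session

There is one attempt and no reset: what is moved stays moved. The work goes in short steps, Python scripts to look and compute and a tool call to move; the robot and the scene stay as the last step left them, time stands still between calls to the robot, and variables do not carry over. Pictures are saved under pics/ and viewed, at most 14 in all, crops included, and the job is handed in when it is done.

Besides the shell and the picture viewer there is one more tool, called as name(argument=value, ...) on one line, values as JSON. send_rows: Moves the arm, as the interface text tells. Scaled input: -1 to 1 covers 0.5 m each way for a shift and 0.5 rad each way for a turn. Its arguments: {"type":"object","properties":{"deltas":{"type":"array","items":{"type":"array"}},"grip":{"type":"number"},"grip_force":{"type":"number"}},"required":["deltas"]}

```bash
mkdir -p pics; python3 - <<'E'
from workcell import *
import cv2
for n in ("side","top"):
    f=grab_frame(n); cv2.imwrite(f"pics/{n}0.png",cv2.resize(f[:,:,::-1],(800,600),interpolation=cv2.INTER_CUBIC)); 
    cv2.imwrite(f"pics/{n}0_raw.png",f[:,:,::-1])
    c=calibration(n); print(n,c["mtx"].tolist(),(-c["R"].T@c["t"]).round().tolist(),c["R"].round(3).tolist())
    for l in ("pack","pack_contact","twin","tester","stand","probe","laptop"):
        for d in trace(n,l)[:4]:
            print(l,round(d["p"],2),d["bbox"],d["pixels"].sum())
print(state())
E
```

```text
side [[491.17883292837206, 0.0, 273.7345676467233], [0.0, 491.17883292837206, 214.65769105367104], [0.0, 0.0, 1.0]] [177.0, -964.0, 942.0] [[0.933, -0.36, -0.018], [-0.244, -0.595, -0.766], [0.266, 0.719, -0.643]]
pack 0.91 [273.5, 299.7, 25.5, 28.3] 400
pack_contact 0.89 [270.0, 301.3, 29.3, 25.2] 424
pack_contact 0.59 [228.1, 290.5, 25.7, 25.6] 388
pack_contact 0.29 [212.5, 343.5, 36.7, 33.5] 942
twin 0.79 [333.5, 288.3, 23.4, 22.7] 405
tester 0.91 [262.0, 225.0, 65.4, 31.7] 2073
stand 0.6 [205.1, 165.3, 33.5, 37.7] 911
probe 0.77 [176.3, 162.6, 18.8, 52.0] 622
probe 0.74 [211.4, 150.5, 10.9, 24.5] 213
laptop 0.72 [265.3, 128.4, 104.9, 71.9] 4124
top [[480.9114463242621, 0.0, 269.3820892626476], [0.0, 480.9114463242621, 213.27942968308005], [0.0, 0.0, 1.0]] [217.0, -9.0, 1538.0] [[0.058, -0.998, 0.005], [-0.978, -0.057, -0.201], [0.201, 0.007, -0.98]]
pack 0.57 [366.4, 285.0, 25.0, 19.1] 490
pack 0.56 [319.4, 258.1, 19.9, 24.5] 253
pack_contact 0.74 [346.0, 231.0, 18.7, 19.8] 265
pack_contact 0.59 [324.5, 255.9, 15.4, 25.9] 219
twin 0.48 [352.4, 184.6, 16.6, 18.8] 239
tester 0.65 [
[... 256 characters left out ...]
, 99.4, 103.2, 68.5] 6511
{'time_s': 0.8, 'qpos': array([-7.52868801e+01,  1.83091304e+01,  8.96364992e+01, -1.31270981e-03,
        7.20444914e+01, -1.14573797e+00]), 'qvel': array([ 0.05636691,  0.05235744, -0.03598257, -0.01159061, -0.07970641,
       -0.05425583]), 'effort': array([ 1.50181277e-03, -4.12298012e+01, -2.32219988e+01,  7.30065233e-02,
        3.74168297e-02,  1.40915324e-05]), 'ee_pos': array([ 157.13243873, -553.14329061,  228.02069357]), 'ee_rot': array([1.79990148e+02, 1.44613105e-03, 1.58592624e+01]), 'force': array([ 0.5999103 ,  0.60064361, -0.53214761]), 'torque': array([ 0.00544094, -0.0061457 ,  0.02017347]), 'gripper_force': 0.0, 'gripper_width': 91.0384965564562}
```

View pics/side0.png

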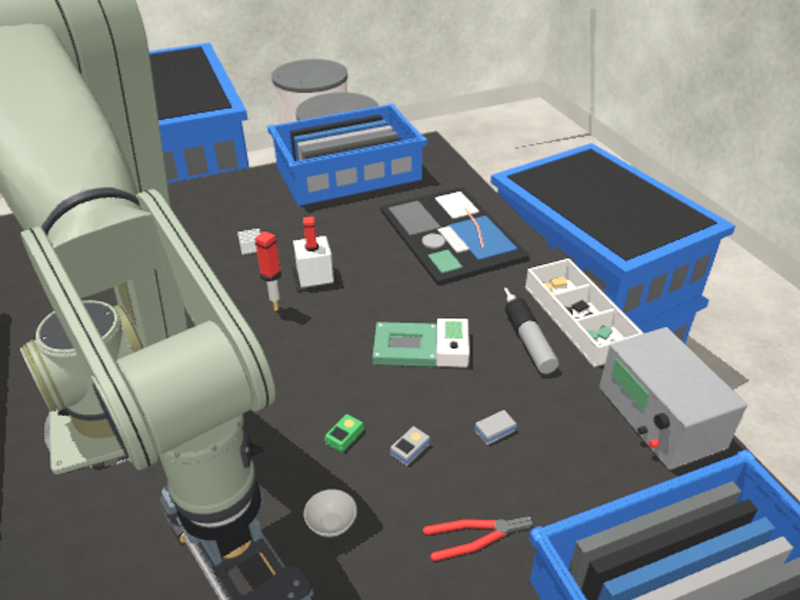

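View pics/top0.png

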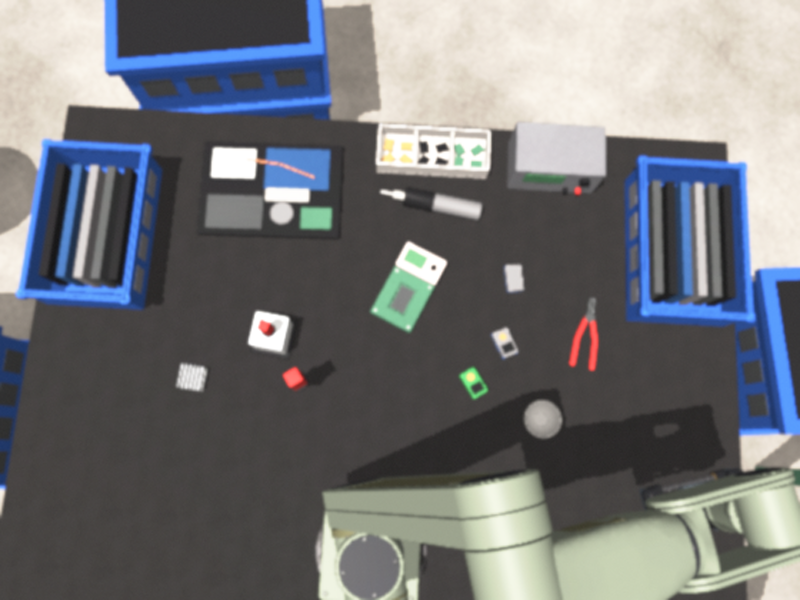

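The side view (800 px scale) shows these candidates:
- **Pack:** the grey and blue one with the disc is at (410,445). The look-alikes are a green one at (345,433) and the twin, plain on top, at (495,427).
- **Probe:** one is in the stand at (310,235). A larger one stands free at (268,270) and is not meant.
- **Tester:** at (420,343).

Next I'll fit the given box models to thresholded silhouettes in both views.

```bash
cat > fit.py <<'E'
import numpy as np, cv2
from scipy.optimize import minimize
from workcell import calibration
S=4
CAL={n:calibration(n) for n in("side","top")}
def proj(n,X):
    c=CAL[n]; Y=np.asarray(X,float)@c["R"].T+c["t"]; p=Y@c["mtx"].T; return p[:,:2]/p[:,2:]
def tri(ps,pt):
    P=[CAL[n]["mtx"]@np.c_[CAL[n]["R"],CAL[n]["t"]] for n in("side","top")]
    h=cv2.triangulatePoints(P[0],P[1],np.array(ps,float).reshape(2,1),np.array(pt,float).reshape(2,1))
    return (h[:3]/h[3]).ravel()
def up(img): return cv2.resize(img,None,fx=S,fy=S,interpolation=cv2.INTER_CUBIC)
def box(x0,x1,y0,y1,z0,z1): return np.array([[x,y,z] for x in(x0,x1) for y in(y0,y1) for z in(z0,z1)],float)
def blob(mask,pt):
    """filled outline of the component nearest pt (raw px), in the S-times mask"""
    cs,_=cv2.findContours(mask.astype(np.uint8),cv2.RETR_EXTERNAL,cv2.CHAIN_APPROX_NONE)
    cs=[c for c in cs if cv2.contourArea(c)>60*S]
    c=max(cs,key=lambda c:cv2.pointPolygonTest(c,(float(pt[0]*S),float(pt[1]*S)),True))
    m=np.zeros(mask.shape,np.uint8); cv2.drawContours(m,[c],-1,1,-1); return m
def world(boxes,p):
    a=np.deg2rad(p[2]); R=np.array([[np.cos(a),-np.sin(a),0],[np.sin(a),np.cos(a),0],[0,0,1]])
    return [b@R.T+[p[0],p[1],p[3]] for b in boxes]
def render(n,boxes,p,shape):
    m=np.zeros(shape,np.uint8)
    for b in world(boxes,p):
        q=(proj(n,b)+.5)*S-.5
        h=cv2.convexHull(q.astype(np.float32))
        cv2.fillConvexPoly(m,np.round(h*16).astype(np.int32),1,shift=4)
    return m
def fit(masks,boxes,p0,free=(0,1,2,3),steps=(10,10,10,5)):
    p0=np.array(p0,float); free=list(free)
    def cost(v):
        p=p0.copy(); p[free]=v
        return sum((render(n,boxes,p,m.shape)!=m).sum()/m.sum() for n,m in masks.items())
    v=p0[free]
    for k in (1,.4,.15):
        sim=np.vstack([v]+[v+np.eye(len(free))[i]*steps[free[i]]*k for i in range(len(free))])
        r=minimize(cost,v,method="Nelder-Mead",options=dict(initial_simplex=sim,xatol=.02,fatol=1e-5)); v=r.x
    p=p0.copy(); p[free]=v; return p,r.fun
PACK=[box(-30,30,-18,18,0,22)]
TEST=[box(-60,60,-50,50,0,20),box(60,120,-50,50,0,36)]
BLOCK=[box(-35,35,-35,35,6,86)]
HANDLE=[box(-11,11,-11,11,6,71)]
E
python3 - <<'E'
from fit import *
im={n:cv2.imread(f"pics/{n}0_raw.png") for n in CAL}
U={n:up(im[n]).astype(int) for n in im}
mx={n:U[n].max(2) for n in U}
print({n:np.median(im[n][200:300,240:330].max(2)) for n in im})
seeds={"pack":((287,312),(353,240)),"twin":((347,299),(360,194)),"tester":((294,241),(284,204)),"stand":((219,183),(189,233)),"handle":((217,161),(186,229))}
B={"pack":PACK,"twin":PACK,"tester":TEST,"stand":BLOCK,"handle":HANDLE}
vis={n:up(im[n]) for n in im}
red={n:(U[n][...,2]-U[n][...,1]>60) for n in U}
for k,(s,t) in seeds.items():
    ms={}
    for n,pt in(("side",s),("top",t)):
        thr=85
        m=red[n] if k=="handle" else mx[n]>thr
        ms[n]=blob(m,pt)
    c=tri(s,t); print(k,"tri",c.round())
    z0={"handle":80}.get(k,0)
    best=min((fit(ms,B[k],[c[0],c[1],y,z0]) for y in ((0,45,90,135,180,225,270,315) if k=="tester" else (0,45) if k in("stand","handle") else (0,45,90,135))),key=lambda r:r[1])
    print(k,best[0].round(1),round(best[1],3),{n:int(m.sum()/16) for n,m in ms.items()})
    for n in ms:
        b1=fit({n:ms[n]},B[k],[*best[0][:3],{"handle":80}.get(k,0)],free=(0,1,2)); print("   ",n,b1[0].round(1),round(b1[1],3))
        cs,_=cv2.findContours(ms[n],0,2); cv2.drawContours(vis[n],cs,-1,(255,0,255),1)
        cs,_=cv2.findContours(render(n,B[k],best[0],ms[n].shape),0,2); cv2.drawContours(vis[n],cs,-1,(0,255,255),1)
def crop(n,x,y,w,h,W,H): return cv2.resize(vis[n][y*S:(y+h)*S,x*S:(x+w)*S],(W,H))
a=np.hstack([crop("side",220,280,80,60,400,300),crop("side",190,145,80,60,400,300)])
b=np.hstack([crop("top",255,165,112,84,400,300),crop("top",165,200,80,60,400,300)])
cv2.imwrite("pics/c1.png",np.vstack([a,b]))
E
```

```text
{'side': np.float64(82.0), 'top': np.float64(71.0)}
pack tri [ 460. -272.   12.]
pack [ 459.7 -272.    27.1    4.8] 0.221 {'side': 486, 'top': 312}
    side [ 461.2 -268.4   27.4    0. ] 0.032
    top [ 458.7 -272.7   24.9    0. ] 0.196
twin tri [ 611. -291.   14.]
twin [ 609.8 -289.2    9.1    4. ] 0.198 {'side': 479, 'top': 296}
    side [ 612.  -286.3    9.2    0. ] 0.042
    top [ 611.  -289.    10.6    0. ] 0.163
tester tri [570. -46.   7.]
tester [545.5 -39.  335.    5.7] 0.132 {'side': 2185, 'top': 1991}
    side [548.  -34.6 335.5   0. ] 0.046
    top [547.8 -35.2 335.4   0. ] 0.101
stand tri [447. 250.  42.]
stand [447.3 249.7  -3.4  -0.6] 0.325 {'side': 1031, 'top': 807}
    side [447.1 248.7  -3.6   0. ] 0.177
    top [446.5 250.   -2.3   0. ] 0.146
handle tri [446. 245. 126.]
handle [446.1 246.9 -15.5  82.9] 0.59 {'side': 174, 'top': 71}
    side [446.8 250.9 -10.   80. ] 0.073
    top [446.9 248.1 -43.3  80. ] 0.37
```

View pics/c1.png

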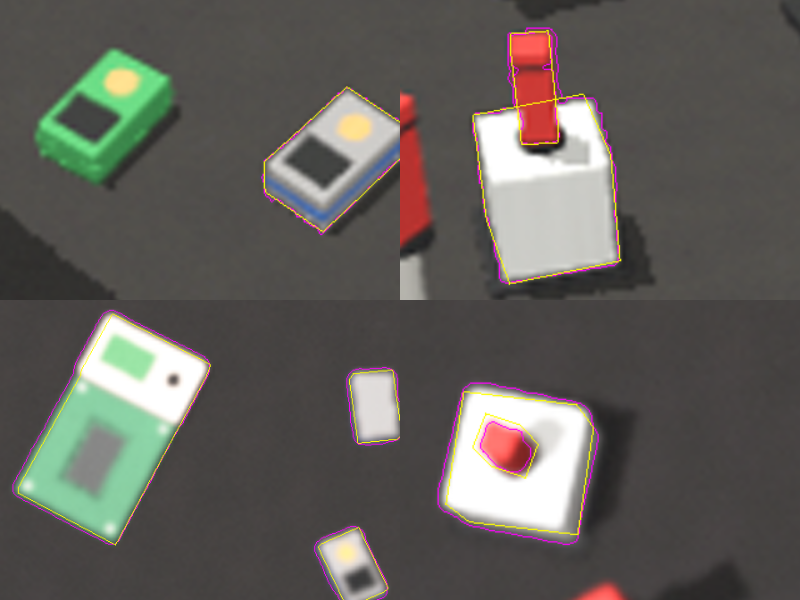

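The crop confirms the choices: grey/blue pack with the disc (side raw ≈(287,312)), and the handle in the stand (217,161). The top mask is blurry, so I'll redo those fits with mid-level thresholds and known heights.

```bash
cat > meas.py <<'E'
from fit import *
B={"pack":PACK,"twin":PACK,"tester":TEST,"stand":BLOCK,"handle":HANDLE}
def masks(k,pts,tag,thr):
    out={}
    for n in pts:
        u=up(cv2.imread(f"pics/{n}{tag}_raw.png")).astype(int)
        m=(u[...,2]-u[...,1]>thr[n]) if k=="handle" else u.max(2)>thr[n]
        out[n]=blob(m,pts[n])
    return out
E
python3 - <<'E'
from meas import *
J={"pack":((287,312),(353,240),[460,-270,27,0],(115,125)),"twin":((347,299),(360,194),[611,-288,10,0],(115,125)),
"tester":((294,241),(284,204),[547,-36,335,0],(105,125)),"stand":((219,183),(189,233),[447,249,-3,0],(120,150)),"handle":((217,161),(186,229),[446,249,-10,82],(60,60))}
for k,(s,t,p,th) in J.items():
    m=masks(k,{"side":s,"top":t},"0",{"side":th[0],"top":th[1]})
    r=[fit(m,B[k],p)]+[fit({n:m[n]},B[k],p,free=(0,1,2),steps=(4,4,4,3)) for n in m]+[fit(m,B[k],p,free=(0,1,2),steps=(4,4,4,3))]
    for q in r: print(k,q[0].round(1),round(q[1],3))
E
```

```text
pack [ 460.3 -270.6   26.3    2.5] 0.146
pack [ 461.6 -268.1   28.3    0. ] 0.074
pack [ 460.3 -271.3   25.7    0. ] 0.055
pack [ 460.7 -270.4   26.4    0. ] 0.182
twin [ 610.4 -288.9    7.8    3.6] 0.118
twin [ 612.1 -285.8    9.7    0. ] 0.061
twin [ 611.4 -289.7    8.1    0. ] 0.048
twin [ 611.6 -288.1    7.3    0. ] 0.187
tester [547.7 -37.2 335.    4. ] 0.049
tester [549.3 -33.5 334.8   0. ] 0.022
tester [548.7 -37.1 335.2   0. ] 0.034
tester [548.5 -35.6 335.5   0. ] 0.082
stand [448.  251.6  -6.1  -1.6] 0.229
stand [447.3 249.9  -6.7   0. ] 0.146
stand [448.4 251.3  -5.9   0. ] 0.076
stand [447.6 250.4  -6.3   0. ] 0.23
handle [446.1 246.7 -16.7  83.2] 0.594
handle [446.2 247.8  -9.7  82. ] 0.074
handle [444.3 244.8  -9.2  82. ] 0.538
handle [446.5 248.4 -17.2  82. ] 0.588
```

```bash
cat > plan.py <<'E'
import sys, numpy as np
from workcell import state
s=state(); x,y,z,yaw=map(float,sys.argv[1:5])
a=np.deg2rad(s["ee_rot"][2]); d=np.array([x,y,z])-s["ee_pos"]
t=np.array([d[0]*np.cos(a)+d[1]*np.sin(a), d[0]*np.sin(a)-d[1]*np.cos(a), -d[2]])
dy=(yaw-s["ee_rot"][2]+180)%360-180
print("pos",s["ee_pos"].round(1),"rpy",s["ee_rot"].round(1),"t",round(s["time_s"],2),"F",s["force"].round(1))
print("shift total norm",(t/500).round(4),"min rows",np.ceil(np.linalg.norm(t)/50),"turn z norm",(-np.deg2rad(dy)/.5).round(3))
E
python3 plan.py 460.5 -270 150 26.5
```

```text
pos [ 157.1 -553.1  228. ] rpy [180.    0.   15.9] t 0.8 F [ 0.6  0.6 -0.5]
shift total norm [ 0.7384 -0.3789  0.156 ] min rows 9.0 turn z norm -0.371
```

send_rows(deltas=[[[0.082,-0.042,0],[0,0,-0.2]],[[0.082,-0.042,0],[0,0,-0.17]],[[0.082,-0.042,0],[0,0,0]],[[0.082,-0.042,0],[0,0,0]],[[0.082,-0.042,0],[0,0,0]],[[0.082,-0.042,0],[0,0,0]],[[0.08,-0.042,0],[0,0,0]],[[0.0,0,0],[0,0,0]],[[0,0,0],[0,0,0]]], grip=0.25, grip_force=15)

```text
time_s: 1.7
ee_pos: [357.4, -301.8, 228.1]
ee_rot: [180.0, 0.0, 26.6]
force: [0.6, -0.1, -0.6]
gripper_width: 68.3
gripper_force: 0.0
```

```bash
python3 plan.py 460.5 -270 100 26.5
```

```text
pos [ 357.4 -301.8  228.1] rpy [180.    0.   26.6] t 1.7 F [ 0.6 -0.1 -0.6]
shift total norm [0.2128 0.0354 0.2563] min rows 4.0 turn z norm 0.004
```

send_rows(deltas=[[[0.053,0.009,0.064],[0,0,0]],[[0.053,0.009,0.064],[0,0,0]],[[0.053,0.009,0.064],[0,0,0]],[[0.053,0.009,0.064],[0,0,0]],[[0,0,0.05],[0,0,0]],[[0,0,0.03],[0,0,0]],[[0,0,0],[0,0,0]],[[0,0,0],[0,0,0]]])

```text
time_s: 2.5
ee_pos: [459.7, -272.5, 60.1]
ee_rot: [180.0, 0.0, 26.4]
force: [0.8, 0.3, 0.3]
gripper_width: 68.2
gripper_force: 0.0
```

```bash
python3 plan.py 460.5 -270 25 26.5; python3 - <<'E'
from workcell import *
import cv2,numpy as np
a=grab_frame("side")[270:345,230:330]; b=grab_frame("top")[200:275,300:400]
cv2.imwrite("pics/g1.png",np.hstack([cv2.resize(i[:,:,::-1],(400,300),interpolation=cv2.INTER_CUBIC) for i in(a,b)]))
E
```

```text
pos [ 459.7 -272.5   60.1] rpy [180.    0.   26.4] t 2.5 F [0.8 0.3 0.3]
shift total norm [ 0.0037 -0.0038  0.0703] min rows 1.0 turn z norm -0.005
```

View pics/g1.png

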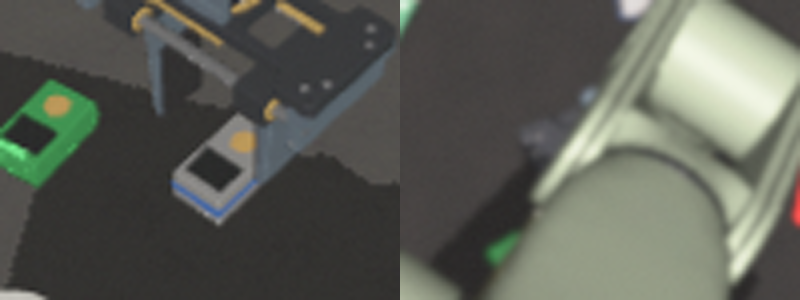

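The fingers straddle the pack (side crop, pack at about (215,170)), so I'll lower and grip.

send_rows(deltas=[[[0.004,-0.003,0.03],[0,0,0]],[[0,0,0.025],[0,0,0]],[[0,0,0.0155],[0,0,0]],[[0,0,0],[0,0,0]]])

```text
time_s: 3.0
ee_pos: [460.5, -268.6, 23.9]
ee_rot: [-179.9, 0.1, 26.5]
force: [-0.2, -0.2, -0.4]
gripper_width: 68.0
gripper_force: 0.0
```

send_rows(deltas=[[[0,0,0],[0,0,0]],[[0,0,0],[0,0,0]],[[0,0,0],[0,0,0]],[[0,0,0],[0,0,0]],[[0,0,0],[0,0,0]],[[0,0,0],[0,0,0]]], grip=1, grip_force=15)

```text
time_s: 3.6
ee_pos: [461.4, -269.1, 25.0]
ee_rot: [179.9, -0.0, 26.5]
force: [0.1, -0.1, 1.8]
gripper_width: 36.1
gripper_force: 15.0
```

send_rows(deltas=[[[0,0,-0.02],[0,0,0]],[[0,0,-0.06],[0,0,0.0]],[[0,0,-0.07],[0,0,0.257]],[[0,0,-0.05],[0,0,0.257]],[[0,0,0],[0,0,0.257]],[[0,0,0],[0,0,0.257]],[[0,0,0],[0,0,0.257]],[[0,0,0],[0,0,0.257]],[[0,0,0],[0,0,0.256]],[[0,0,0],[0,0,0]]])

```text
time_s: 4.6
ee_pos: [460.9, -268.7, 125.1]
ee_rot: [-180.0, 0.0, -25.0]
force: [0.6, 0.0, 0.1]
gripper_width: 36.0
gripper_force: 15.0
```

send_rows(deltas=[[[-0.006,-0.06,0],[0,0,0]],[[-0.006,-0.085,0],[0,0,0]],[[-0.006,-0.085,0],[0,0,0]],[[-0.006,-0.085,0],[0,0,0]],[[-0.006,-0.085,0],[0,0,0]],[[-0.006,-0.06,0.0],[0,0,0]],[[-0.002,-0.037,0.02],[0,0,0]],[[0,0,0.02],[0,0,0]],[[0,0,0],[0,0,0]],[[0,0,0],[0,0,0]]])

```text
time_s: 5.6
ee_pos: [548.5, -36.5, 104.5]
ee_rot: [180.0, 0.1, -25.0]
force: [0.8, 0.3, -0.8]
gripper_width: 35.7
gripper_force: 15.0
```

```bash
python3 plan.py 548.5 -35.5 80 -25; python3 - <<'E'
from workcell import *
import cv2,numpy as np
o=[]
for n,(x,y) in (("side",(240,190)),("top",(250,165))):
    f=grab_frame(n); cv2.imwrite(f"pics/{n}1_raw.png",f[:,:,::-1])
    o.append(cv2.resize(f[y:y+75,x:x+100,::-1],(400,300),interpolation=cv2.INTER_CUBIC))
cv2.imwrite("pics/g2.png",np.hstack(o))
E
```

```text
pos [548.5 -36.5 104.5] rpy [ 1.8e+02  1.0e-01 -2.5e+01] t 5.6 F [ 0.8  0.3 -0.8]
shift total norm [-0.0009 -0.0018  0.049 ] min rows 1.0 turn z norm -0.001
```

View pics/g2.png

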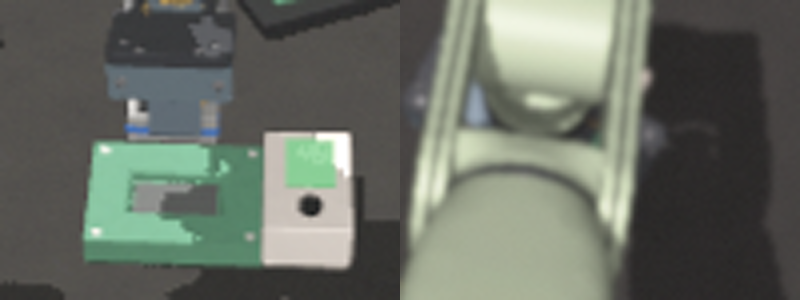

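The side view shows both pack ends past the finger, at about (127,130) and (217,130) in the crop, with the pocket below at (175,197). I'll overlay predicted wireframes to get the offset between the two.

```bash
python3 - <<'E'
from meas import *
f=cv2.imread("pics/side1_raw.png"); K=10; x0,y0,w,h=256,205,80,60
v=cv2.resize(f[y0:y0+h,x0:x0+w],None,fx=K,fy=K,interpolation=cv2.INTER_CUBIC)
def wire(b,p,col):
    q=((proj("side",world([b],p)[0])-[x0,y0]+.5)*K-.5)
    for i in range(8):
        for j in range(i):
            if bin(i^j).count("1")==1: cv2.line(v,tuple(int(t) for t in q[i].round()),tuple(int(t) for t in q[j].round()),col,1)
    return q
wire(PACK[0],[548.5,-36.5,-25,79.5],(0,255,255))
print((proj("side",world(PACK,[548.5,-36.5,-25,79.5])[0])).round(1).tolist())
wire(box(-60,60,-50,50,0,20),[549.3,-33.5,-25.1,0],(255,0,255))
wire(box(-32,32,-20,20,12,20),[549.3,-33.5,-25.1,0],(255,0,255))
J=[proj("side",[[548.5+a,-36.5+b,79.5+c]])[0] for a,b,c in((0,0,0),(9.06,-4.23,0),(4.23,9.06,0),(0,0,10))]
print("px per 10mm tool x,perp,z",[(j-J[0]).round(2).tolist() for j in J[1:]])
cv2.imwrite("pics/w1.png",v)
E
```

```text
[[272.2, 225.7], [272.1, 219.5], [273.2, 217.0], [273.0, 210.8], [294.8, 226.5], [294.9, 220.2], [295.3, 217.7], [295.3, 211.4]]
px per 10mm tool x,perp,z [[3.72, 0.12], [0.19, -2.42], [-0.02, -2.83]]
```

View pics/w1.png

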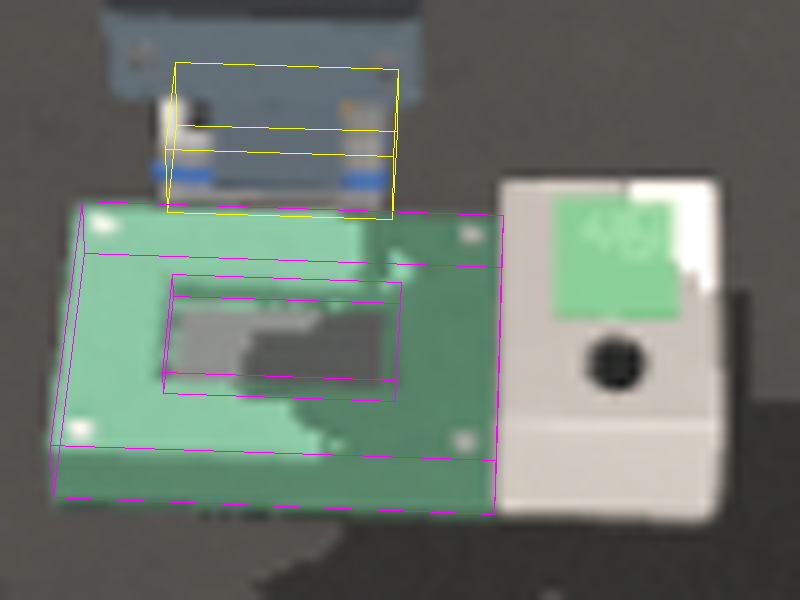

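send_rows(deltas=[[[0.004,0,0.04],[0,0,0]],[[0,0,0.04],[0,0,0]],[[0,0,0.024],[0,0,0]],[[0,0,0],[0,0,0]],[[0,0,0],[0,0,0]]])

```text
time_s: 6.2
ee_pos: [551.3, -36.9, 53.1]
ee_rot: [-180.0, -0.0, -25.1]
force: [0.2, 0.5, -0.4]
gripper_width: 36.2
gripper_force: 15.0
```

```bash
python3 plan.py 550.2 -37.3 37 -25; python3 - <<'E'
from workcell import *
import cv2,numpy as np
f=grab_frame("side"); x0,y0=256,205
cv2.imwrite("pics/w2.png",cv2.resize(f[y0:y0+60,x0:x0+80,::-1],None,fx=10,fy=10,interpolation=cv2.INTER_CUBIC))
E
```

```text
pos [551.3 -36.9  53.1] rpy [-180.    -0.   -25.1] t 6.2 F [ 0.2  0.5 -0.4]
shift total norm [-0.0017  0.0016  0.0323] min rows 1.0 turn z norm -0.003
```

View pics/w2.png

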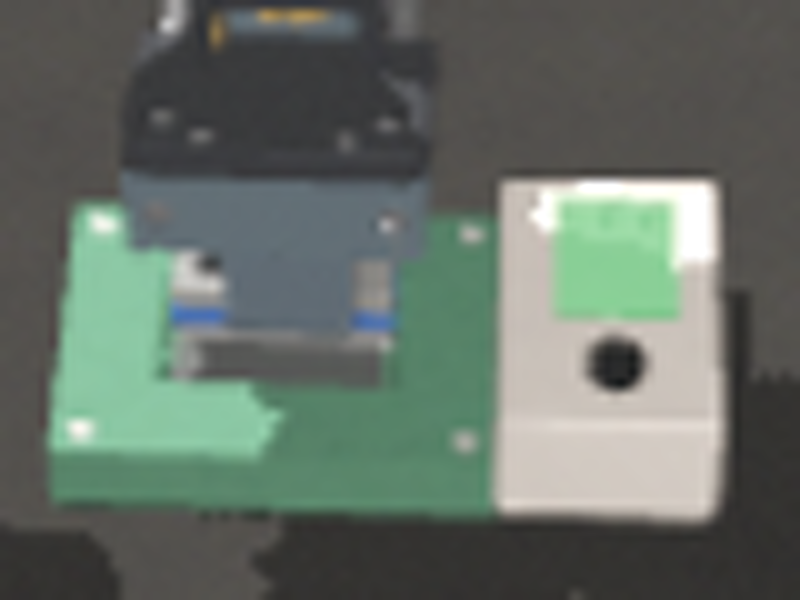

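The pack spans columns 170–395 and the pocket 160–388, so I'll shift about 1.2 mm back along x, then descend slowly.

send_rows(deltas=[[[-0.0025,0,0.008],[0,0,0]],[[0,0,0.006],[0,0,0]],[[0,0,0.004],[0,0,0]],[[0,0,0.004],[0,0,0]],[[0,0,0],[0,0,0]]])

```text
time_s: 6.75
ee_pos: [549.8, -36.5, 43.2]
ee_rot: [180.0, -0.1, -25.0]
force: [-3.1, -1.7, 9.5]
gripper_width: 35.7
gripper_force: 15.1
```

It's touching the bevel. The sideways force points to −x and +y in the tool frame, so I'll yield that way.

send_rows(deltas=[[[-0.002,0.0024,-0.002],[0,0,0]],[[0,0,0],[0,0,0]],[[0,0,0.002],[0,0,0]],[[0,0,0],[0,0,0]]])

```text
time_s: 7.15
ee_pos: [548.1, -36.6, 41.2]
ee_rot: [180.0, 0.0, -25.0]
force: [0.1, 0.3, -1.7]
gripper_width: 36.1
gripper_force: 14.9
```

Free now: no force at z 41. I'll continue down in small steps.

send_rows(deltas=[[[0,0,0.003],[0,0,0]],[[0,0,0.003],[0,0,0]],[[0,0,0.001],[0,0,0]],[[0,0,0],[0,0,0]]])

```text
time_s: 7.55
ee_pos: [548.3, -36.7, 38.0]
ee_rot: [180.0, 0.0, -25.0]
force: [0.1, 0.9, -1.3]
gripper_width: 36.1
gripper_force: 14.9
```

send_rows(deltas=[[[0,0,0.001],[0,0,0]],[[0,0,0.001],[0,0,0]],[[0,0,0.001],[0,0,0]],[[0,0,0],[0,0,0]]])

```text
time_s: 7.95
ee_pos: [548.4, -36.7, 37.0]
ee_rot: [180.0, -0.0, -25.1]
force: [-0.5, 0.9, 1.6]
gripper_width: 35.9
gripper_force: 14.9
```

send_rows(deltas=[[[0,0,0.001],[0,0,0]],[[0,0,0],[0,0,0]],[[0,0,0],[0,0,0]]])

```text
time_s: 8.25
ee_pos: [548.5, -36.7, 36.8]
ee_rot: [-180.0, -0.0, -25.1]
force: [-1.7, -0.1, 5.4]
gripper_width: 35.9
gripper_force: 14.9
```

The pack is firmly on the floor at TCP z 36.8 (expected 37), so I'll release and retreat.

send_rows(deltas=[[[0,0,-0.001],[0,0,0]],[[0,0,0],[0,0,0]],[[0,0,0],[0,0,0]],[[0,0,0],[0,0,0]]], grip=0.4)

```text
time_s: 8.65
ee_pos: [548.3, -36.7, 36.5]
ee_rot: [180.0, 0.0, -25.1]
force: [0.6, -0.8, -0.5]
gripper_width: 54.8
gripper_force: 0.0
```

send_rows(deltas=[[[0,0,-0.02],[0,0,0]],[[0,0,-0.08],[0,0,0]],[[0,0,-0.1],[0,0,0]],[[0,0,-0.1],[0,0,0]],[[0,0,-0.1],[0,0,0]],[[0,0,0],[0,0,0]],[[0,0,0],[0,0,0]]])

```text
time_s: 9.35
ee_pos: [548.7, -36.7, 238.4]
ee_rot: [-179.9, -0.2, -25.0]
force: [0.6, 0.1, -0.2]
gripper_width: 54.5
gripper_force: 0.0
```

```bash
python3 plan.py 447 249 250 -6; python3 - <<'E'
from workcell import *
import cv2,numpy as np
f=grab_frame("side"); cv2.imwrite("pics/side2_raw.png",f[:,:,::-1]); x0,y0=256,205
a=cv2.resize(f[y0:y0+60,x0:x0+80,::-1],(400,300),interpolation=cv2.INTER_CUBIC)
x0,y0=180,145
b=cv2.resize(f[y0:y0+60,x0:x0+80,::-1],(400,300),interpolation=cv2.INTER_CUBIC)
cv2.imwrite("pics/w3.png",np.hstack([a,b]))
E
```

```text
pos [548.7 -36.7 238.4] rpy [-179.9   -0.2  -25. ] t 9.35 F [ 0.6  0.1 -0.2]
shift total norm [-0.4262 -0.4315 -0.0231] min rows 7.0 turn z norm -0.665
```

View pics/w3.png

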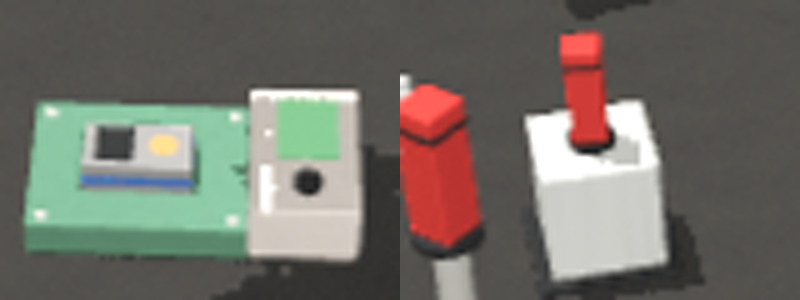

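The pack is seated in the pocket with its disc towards the housing (raw side ≈(289,234)), and the stand probe is at raw ≈(217,161). Now a check on the stand height, and the handle pose from the unoccluded view.

```bash
python3 - <<'E'
from meas import *
u=up(cv2.imread("pics/side2_raw.png")).astype(int)
red=u[...,2]-u[...,1]
for thr in(60,90):
    m={"side":blob(red>thr,(217,161))}
    for z in(80,86):
        q=fit(m,HANDLE,[447,249,-9,z],free=(0,1,2),steps=(4,4,6,3)); print("handle",thr,z,q[0].round(1),round(q[1],3))
sat=u.max(2)-u.min(2)
for n,thr in(("side",120),("top",150)):
    v=u if n=="side" else up(cv2.imread("pics/top0_raw.png")).astype(int)
    m={n:blob(v.min(2)>thr-15,(219,185) if n=="side" else (192,237))}
    # handle removed by white test; close it back with hull
    cs,_=cv2.findContours(m[n],0,2); cv2.fillConvexPoly(m[n],cv2.convexHull(np.vstack(cs)),1)
    for z0,z1 in((0,80),(6,86),(6,80)):
        q=fit(m,[box(-35,35,-35,35,z0,z1)],[447,249,-6,0],free=(0,1,2),steps=(4,4,6,3)); print("block",n,z0,z1,q[0].round(1),round(q[1],3))
# big probe
for s,t in(((187,172),(205,265)),): print("decoy tri",tri(s,t).round())
E
```

```text
handle 60 80 [446.9 251.   -9.2  80. ] 0.071
handle 60 86 [444.9 242.1  -9.5  86. ] 0.077
handle 90 80 [447.2 252.4 -12.9  80. ] 0.69
handle 90 86 [444.8 242.3 -12.3  86. ] 0.721
block side 0 80 [448.6 255.6  -3.8   0. ] 0.035
block side 6 86 [446.8 247.8  -4.6   0. ] 0.033
block side 6 80 [447.6 251.4  -3.6   0. ] 0.063
block top 0 80 [449.  253.1  -5.4   0. ] 0.063
block top 6 86 [448.4 251.5  -5.9   0. ] 0.063
block top 6 80 [448.6 252.7  -6.1   0. ] 0.06
decoy tri [341. 175. 160.]
```

Block top comes out at 80 mm: the side/top offset there matches the bias seen at the tester. Moving above the probe.

send_rows(deltas=[[[-0.05,-0.05,0],[0,0,0]],[[-0.054,-0.055,0],[0,0,0]],[[-0.054,-0.055,0],[0,0,0]],[[-0.054,-0.055,0],[0,0,0]],[[-0.054,-0.055,0],[0,0,0]],[[-0.054,-0.055,0],[0,0,0]],[[-0.054,-0.055,0],[0,0,0]],[[-0.053,-0.053,0],[0,0,0]],[[0,0,0],[0,0,-0.274]],[[0,0,0],[0,0,-0.274]]])

```text
time_s: 10.4
ee_pos: [445.0, 250.5, 234.3]
ee_rot: [179.8, 0.2, -8.9]
force: [0.3, -0.8, -0.3]
gripper_width: 54.8
gripper_force: 0.0
```

send_rows(deltas=[[[0,0,0.03],[0,0,0]],[[0,0,0.03],[0,0,0]],[[0,0,0],[0,0,0]],[[0,0,0],[0,0,0]]])

```text
time_s: 10.8
ee_pos: [446.0, 249.5, 205.4]
ee_rot: [179.9, 0.1, -9.4]
force: [0.9, 0.6, 0.7]
gripper_width: 54.9
gripper_force: 0.0
```

```bash
python3 plan.py 447 250 118 -9.3; python3 - <<'E'
from workcell import *
import cv2,numpy as np
o=[]
for n,(x0,y0) in (("side",(175,120)),("top",(140,195))):
    f=grab_frame(n)
    o.append(cv2.resize(f[y0:y0+75,x0:x0+100,::-1],(400,300),interpolation=cv2.INTER_CUBIC))
cv2.imwrite("pics/w4.png",np.hstack(o))
E
```

```text
pos [446.  249.5 205.4] rpy [ 1.799e+02  1.000e-01 -9.400e+00] t 10.8 F [0.9 0.6 0.7]
shift total norm [ 0.0018 -0.0013  0.1749] min rows 2.0 turn z norm -0.002
```

View pics/w4.png

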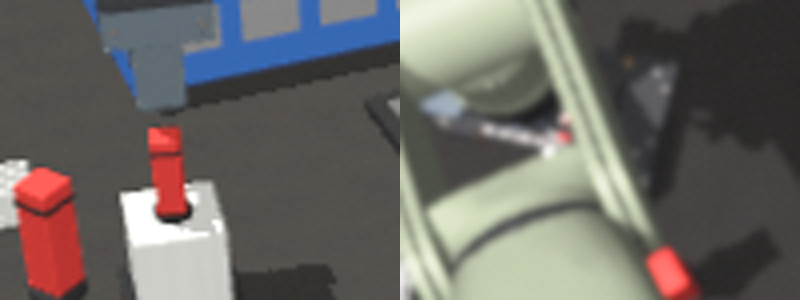

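```bash
python3 - <<'E'
from fit import *
a=np.deg2rad(-9.4); tx=np.array([np.cos(a),np.sin(a),0]); ty=np.array([np.sin(a),-np.cos(a),0])
T=np.array([446,249.5,205.4])
for o in(27,40): print("tip corners",[(((proj("side",[T+ty*o+tx*e+[0,0,-14]])[0]-[175,120]+.5)*4)).round(1).tolist() for e in(-16,16)])
for z in(145,151): print("handle",z,[(((proj("side",[[446+e*tx[0]+f*ty[0],249.5+e*tx[1]+f*ty[1],z]])[0]-[175,120]+.5)*4)).round(1).tolist() for e,f in((-11,11),(11,11),(-11,-11),(11,-11))])
E
```

```text
tip corners [[139.8, 110.7], [184.3, 105.2]]
tip corners [[141.7, 120.3], [186.6, 114.7]]
handle 145 [[150.7, 152.4], [180.4, 148.6], [147.4, 136.5], [176.9, 132.8]]
handle 151 [[149.9, 145.5], [179.7, 141.8], [146.6, 129.6], [176.2, 125.9]]
```

The handle is about 1.6 mm further along tool x and perhaps 2–4 mm nearer. I'll adjust, descend, close gently and watch the force.

send_rows(deltas=[[[0.003,0.003,0.05],[0,0,0]],[[0,0,0.06],[0,0,0]],[[0,0,0.05],[0,0,0]],[[0,0,0.014],[0,0,0]],[[0,0,0],[0,0,0]],[[0,0,0],[0,0,0]]])

```text
time_s: 11.5
ee_pos: [448.9, 248.6, 121.0]
ee_rot: [-179.9, -0.1, -9.4]
force: [0.1, 0.6, -0.1]
gripper_width: 54.9
gripper_force: 0.0
```

send_rows(deltas=[[[0,0,0],[0,0,0]],[[0,0,0],[0,0,0]],[[0,0,0],[0,0,0]],[[0,0,0],[0,0,0]],[[0,0,0],[0,0,0]],[[0,0,0],[0,0,0]]], grip=1, grip_force=5)

```text
time_s: 12.1
ee_pos: [448.0, 248.1, 119.9]
ee_rot: [-180.0, -0.0, -9.4]
force: [-0.4, -0.3, 2.4]
gripper_width: 22.3
gripper_force: 5.0
```

The grip is centred and the width is 22 mm, so it's the right probe. I'll tighten and lift straight up.

send_rows(deltas=[[[0,0,0],[0,0,0]],[[0,0,0],[0,0,0]],[[0,0,-0.01],[0,0,0]],[[0,0,-0.02],[0,0,0]],[[0,0,0],[0,0,0]]], grip_force=35)

```text
time_s: 12.6
ee_pos: [448.4, 248.4, 135.9]
ee_rot: [-180.0, -0.1, -9.3]
force: [-0.2, -0.6, -1.3]
gripper_width: 21.7
gripper_force: 35.0
```

send_rows(deltas=[[[0,0,-0.03],[0,0,0]],[[0,0,-0.05],[0,0,0]],[[0,0,-0.05],[0,0,0]],[[0,0,-0.05],[0,0,0]],[[0,0,0],[0,0,0]],[[0,0,0],[0,0,0]],[[0,0,0],[0,0,0]]])

```text
time_s: 13.3
ee_pos: [447.1, 247.7, 223.2]
ee_rot: [179.9, 0.1, -9.4]
force: [-0.1, 0.1, -1.3]
gripper_width: 21.9
gripper_force: 35.0
```

```bash
python3 plan.py 560 -42 200 -9.3; python3 - <<'E'
from workcell import *
import cv2
f=grab_frame("side"); cv2.imwrite("pics/side3_raw.png",f[:,:,::-1]); x0,y0=175,95
cv2.imwrite("pics/w5.png",cv2.resize(f[y0:y0+100,x0:x0+80,::-1],None,fx=6,fy=6,interpolation=cv2.INTER_CUBIC))
E
```

```text
pos [447.1 247.7 223.2] rpy [ 1.799e+02  1.000e-01 -9.400e+00] t 13.3 F [-0.1  0.1 -1.3]
shift total norm [0.317  0.535  0.0465] min rows 7.0 turn z norm -0.002
```

View pics/w5.png

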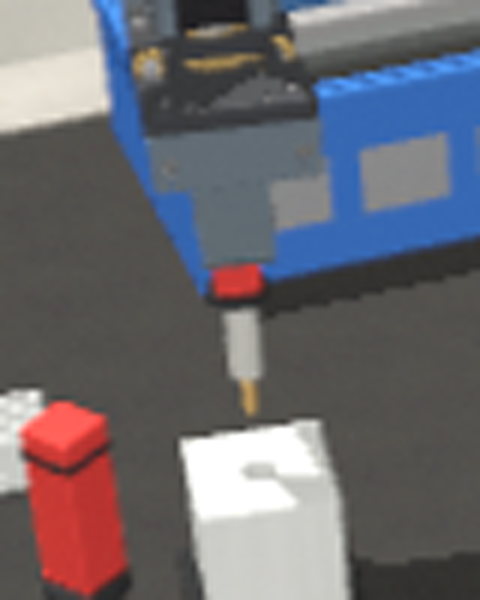

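The probe is clear of the stand, with the tip at about (251,415) in the crop. I'll compare that with the prediction, then locate the disc in the same camera.

```bash
python3 - <<'E'
from fit import *
T=np.array([447.1,247.7,0])
f=lambda X:((proj("side",[X])[0]-[175,95]+.5)*6-.5).round(1)
print("tip pred",f(T+[0,0,116.3]),"collar pred",f(T+[0,0,183.3]),"barrel end",f(T+[0,0,138.3]))
J=proj("side",[T+[0,0,116.3]])[0]
print("6x px per 10mm x,y,z",[((proj("side",[T+[0,0,116.3]+np.eye(3)[i]*10])[0]-J)*6).round(1).tolist() for i in range(3)])
# disc from the side picture after placing
im=up(cv2.imread("pics/side2_raw.png")).astype(int)
m=blob((im[...,2]-im[...,0]>50)&(im[...,2]>150),(289,234)); M=cv2.moments(m,True)
px=(np.array([M["m10"],M["m01"]])/M["m00"]+.5)/S-.5
c=CAL["side"]; d=c["R"].T@np.linalg.solve(c["mtx"],[*px,1]); C=-c["R"].T@c["t"]
print("disc px",px.round(2),"area",m.sum()/16,"world at z34",(C+d*(34-C[2])/d[2]).round(1))
pk=fit({"side":blob(im.max(2)>0,(1,1))*0+m},[box(-1,1,-1,1,0,1)],[0,0,0,0],free=()) if 0 else None
E=np.array([548.4,-36.7,34])+14*np.array([np.cos(np.deg2rad(-25)),np.sin(np.deg2rad(-25)),0]); print("disc if pack centred on release TCP",E.round(1), proj("side",[E])[0].round(2))
E
```

```text
tip pred [253.8 413.1] collar pred [241.1 298.1] barrel end [249.7 376.1]
6x px per 10mm x,y,z [[19.2, -4.3], [-5.5, -10.3], [-1.8, -16.7]]
disc px [288.27 233.55] area 20.4375 world at z34 [560.6 -38.5  34. ]
disc if pack centred on release TCP [561.1 -42.6  34. ] [289.01 234.44]
```

send_rows(deltas=[[[0.03,0.05,0],[0,0,0]],[[0.041,0.07,0],[0,0,0]],[[0.041,0.07,0],[0,0,0]],[[0.041,0.07,0],[0,0,0]],[[0.041,0.07,0],[0,0,0]],[[0.041,0.07,0],[0,0,0]],[[0.041,0.07,0],[0,0,0]],[[0.041,0.065,0.03],[0,0,0]],[[0,0,0.04],[0,0,0]],[[0,0,0],[0,0,0]]])

```text
time_s: 14.35
ee_pos: [558.5, -42.4, 185.7]
ee_rot: [180.0, 0.5, -9.5]
force: [-0.2, 0.3, -0.8]
gripper_width: 21.8
gripper_force: 35.0
```

send_rows(deltas=[[[0,0,0.04],[0,0,0]],[[0,0,0.03],[0,0,0]],[[0,0,0],[0,0,0]],[[0,0,0],[0,0,0]],[[0,0,0],[0,0,0]]])

```text
time_s: 14.85
ee_pos: [561.4, -41.2, 155.8]
ee_rot: [-180.0, -0.1, -9.3]
force: [-0.2, -0.6, -0.7]
gripper_width: 21.7
gripper_force: 35.0
```

```bash
python3 plan.py 560 -42 146 -9.3; python3 - <<'E'
from workcell import *
import cv2
f=grab_frame("side"); cv2.imwrite("pics/side4_raw.png",f[:,:,::-1]); x0,y0=255,190
cv2.imwrite("pics/w6.png",cv2.resize(f[y0:y0+70,x0:x0+80,::-1],None,fx=8,fy=8,interpolation=cv2.INTER_CUBIC))
from fit import *
p=state()["ee_pos"]
print("tip pred 8x",((proj("side",[p-[0,0,106.9]])[0]-[x0,y0]+.5)*8-.5).round(1),"disc 8x",((np.array([288.27,233.55])-[x0,y0]+.5)*8-.5).round(1))
J=proj("side",[[560,-42,34]])[0]; print("8x px per 10mm xyz",[((proj("side",[np.array([560,-42,34])+np.eye(3)[i]*10])[0]-J)*8).round(1).tolist() for i in range(3)])
E
```

```text
pos [561.4 -41.2 155.8] rpy [-1.8e+02 -1.0e-01 -9.3e+00] t 14.85 F [-0.2 -0.6 -0.7]
shift total norm [-0.0026  0.002   0.0197] min rows 1.0 turn z norm -0.0
tip pred 8x [275.2 323.9] disc 8x [269.7 351.9]
8x px per 10mm xyz [[26.9, -7.4], [-11.1, -18.1], [0.1, -21.7]]
```

View pics/w6.png

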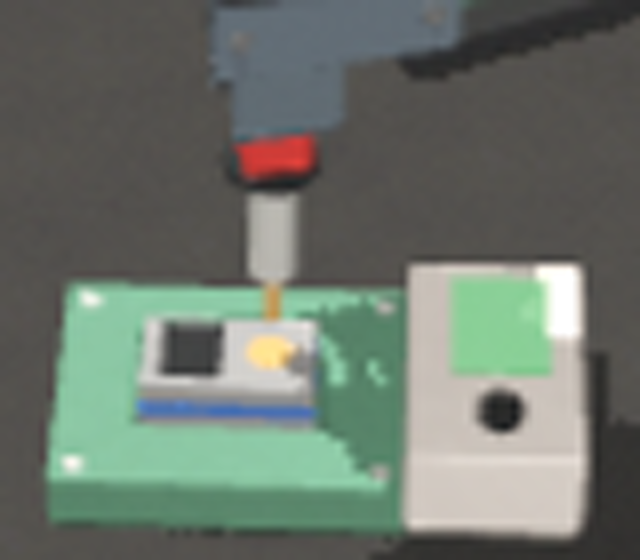

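The tip at (272,320) will come down at about (272,352), against the disc at (269.5,351). I'll shift 1 mm back in x and approach slowly.

send_rows(deltas=[[[-0.002,0,0.01],[0,0,0]],[[0,0,0.01],[0,0,0]],[[0,0,0.005],[0,0,0]],[[0,0,0],[0,0,0]],[[0,0,0],[0,0,0]],[[0,0,0],[0,0,0]]])

```text
time_s: 15.5
ee_pos: [560.0, -41.5, 142.3]
ee_rot: [180.0, -0.0, -9.4]
force: [0.8, 0.2, -1.5]
gripper_width: 22.2
gripper_force: 35.0
```

```bash
cat > avg.py <<'E'
from workcell import *
import numpy as np
r=[]
for _ in range(8):
    grab_frame("side"); s=state(); r.append([*s["ee_pos"],*s["force"]])
print(np.mean(r,0).round(2),np.std(r,0).round(2),s["ee_rot"].round(2),s["time_s"])
E
python3 avg.py
```

```text
[ 5.5990e+02 -4.1430e+01  1.4229e+02 -1.1000e-01  4.0000e-02 -7.8000e-01] [0.05 0.01 0.04 0.32 0.6  0.4 ] [ 1.7999e+02 -1.0000e-02 -9.3500e+00] 15.9
```

send_rows(deltas=[[[0,0,0.003],[0,0,0]],[[0,0,0.003],[0,0,0]],[[0,0,0],[0,0,0]],[[0,0,0],[0,0,0]]])

```text
time_s: 16.3
ee_pos: [560.0, -41.4, 139.4]
ee_rot: [180.0, -0.0, -9.3]
force: [0.1, -0.0, 1.0]
gripper_width: 21.9
gripper_force: 35.0
```

```bash
python3 avg.py
```

```text
[ 5.5998e+02 -4.1420e+01  1.3933e+02  2.5000e-01  1.0000e-02  8.0000e-01] [0.02 0.01 0.04 0.43 0.23 0.28] [ 1.80e+02 -3.00e-02 -9.35e+00] 16.7
```

There's contact: +1.7 N, about 1.6 mm in, so first touch was at TCP z ≈140.9 as predicted. I'll press to z ≈134.9.

send_rows(deltas=[[[0,0,0.003],[0,0,0]],[[0,0,0.003],[0,0,0]],[[0,0,0.0028],[0,0,0]],[[0,0,0],[0,0,0]],[[0,0,0],[0,0,0]],[[0,0,0],[0,0,0]]])

```text
time_s: 17.3
ee_pos: [560.0, -41.4, 134.9]
ee_rot: [180.0, -0.0, -9.4]
force: [-0.1, -0.1, 2.2]
gripper_width: 22.0
gripper_force: 35.0
```

```bash
python3 avg.py; python3 - <<'E'
from workcell import *
import cv2
f=grab_frame("side"); x0,y0=255,190
cv2.imwrite("pics/w7.png",cv2.resize(f[y0:y0+70,x0:x0+80,::-1],None,fx=8,fy=8,interpolation=cv2.INTER_CUBIC))
E
```

```text
[ 5.5996e+02 -4.1410e+01  1.3489e+02  7.2000e-01 -3.2000e-01  1.9100e+00] [0.01 0.01 0.03 0.22 0.47 0.43] [ 1.80e+02 -2.00e-02 -9.35e+00] 17.7
```

View pics/w7.png

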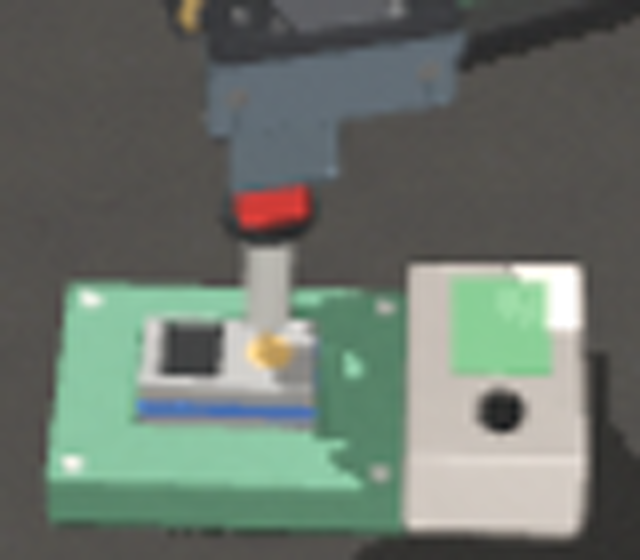

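The tip sits on the disc at about (268,350), with a press of about 2.8 N and a z travel of 6 mm. Handing in.

```bash
python3 -c "
from workcell import *
print(job_done())"
```

```text
the job is handed in; nothing more can be done
None
```

The job is handed in at about 18 s. The pack is seated in the tester's pocket with its contact up, and the arm is still holding the red probe upright on the gold disc, tip pressed in about 6 mm (about 2.8 N).

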